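# Set the clamping tension of a cam-lever band press

### The arm

A 6-joint arm with a two-finger parallel gripper is mounted at the origin on the work surface. World frame = base frame: x ahead of the robot, y to its left, z up, the work surface at z = 0. Lengths are in m, angles in degrees, forces in N, time in s.
With the tool pointing down it reaches from about 0.35 to 0.925 m from the base axis. Payload 6.4 kg.
Tool frame: the origin (TCP) lies on the centre line of the jaws, within the pads' length; the fingertips stand 22 mm ahead of it and the grasp point (between the pads) lies 3 mm ahead of it; z points along the fingers, y is the line along which they close (so a half turn about z gives the same grasp; the last joint's range is limited). The gripper opens to 85 mm and grips with 20 to 120 N. Pads are 22 mm wide; open, the fingers measure 114 mm over their backs; the gripper's body (76 mm by 85 mm) begins 54 mm behind the grasp point. The pads swing forward as they close: fully open they stand 13 mm farther back than shut.
Start: joints at [-86.236, 14.043, 89.255, -0, 76.702, -9.975], TCP at [0.154, -0.631, 0.253] pointing down, gripper open.
Joint ranges: [-179.41, 179.41], [-58.25, 129.5], [7.25, 145.43], [-54.29, 234.29], [11.92, 165.04], [-157.13, 157.13]. Speed limits (degrees/s): [147.25, 147.25, 180, 180, 180, 180].

### API

Orientations are given as [roll, pitch, yaw] about the fixed x, y, z axes, in that order (R = Rz(yaw) Ry(pitch) Rx(roll)).
In Python, from rig import env, camrig gives the robot as it stands (env), with the cameras (camrig).
- The arm moves only by the tool send_path, called after ">>>" by a JSON object that holds its "api" and its "payload". Schema: {"type":"object","properties":{"segments":{"type":"array","items":{"type":"array","items":{"type":"array","items":{"type":"number"},"minItems":5,"maxItems":5},"minItems":1,"maxItems":12},"minItems":1,"maxItems":1},"force":{"type":"number"},"only":{"type":"string"},"quiet":{"type":"boolean"},"lines":{"type":"string"}},"required":["segments"],"additionalProperties":false}. segments is a list that holds a single list of rows (three levels of brackets), with 1 to 12 rows, each of 5 numbers: dx, dy, dz in normalised numbers (1 is 0.5 m), then a turn about the tool's z in fractions of the full range, 1 being 90 degrees, then the finger opening in m; each row shifts and turns the commanded pose from where the row before left it, along the tool's axes as they then stand; what a row does not reach is not made up. A row lasts 1/12 s, in which the tool goes at most 0.0417 m and 7.16 degrees, less where a joint would pass 70% of its speed; a pose out of reach is approached as far as the arm can. The fingers move at their own pace and stop on an object; force is the grip in N (left out, the last holds). Time passes only in rows, so rows that do not move let the fingers close. The tool returns the time, the measured TCP pose, the force, the opening and the grip force at its end. only (a regular expression) keeps the lines of the reply that match it, lines (a string "A,B") keeps lines A to B, and quiet returns only ok. Shift and turn numbers lie between -1 and 1, and a call with a number outside is refused. Input that does not fit is refused with a message, and nothing moves.
- env.get_state(): the state, without advancing time (a new reading comes with each control period).
- camrig.get_image(name): name is "scene" or "top" or "wrist"; returns a dict with "img" (384x512x3 uint8, blue, green, red), "fx", "fy", "cx", "cy" (pixels), "rvec" (rotation vector, rad) and "tvec" (3), from world to camera coordinates, as OpenCV has them. Camera axes: x right, y down, z forward; pixel columns grow to the right and rows downward; lengths in m; the calibration is good to about 2 mm. The wrist camera is an equidistant fisheye: a pixel r from the principal point sees the ray r / f radians off the axis. A picture is of the moment at which its call begins. There is no depth.
- env.job_done(): hands the job in; it is judged then, once.
The state is a dict: "clock": time; "joint_positions": joint angles; "joint_vel": joint speeds; "joint_efforts": joint torques, N m; "tcp_pos": TCP position; "eef_rot": TCP orientation; "contact_force": force on the tool from outside, world axes, zero at the start; "torque": the same for the moment, N m; "width": finger opening in m; "grip_force": force on a finger pad.
Only numpy, scipy, OpenCV 4.12 (cv2) and the standard library are available. Lean on these libraries where they do the work, as an engineer would, in place of code of your own. Each camera call takes 0.05 s, during which the arm holds its last target. There are 200 camera calls.

### The job

The small hand press is holding the steel molar band too slackly. Flip its red-knobbed cam lever fully open, screw the brass adjusting nut on top clockwise until the cream pad just touches the band on its mandrel, then flip the lever fully closed again, so that the dial needle stands in the green. Turn the nut only with the lever open, never drive the needle into the red, and leave the band on its mandrel and the other things on the bench where they are.

Things in the scene. Friction and masses are not known exactly. Their poses are not given: they have to be found in the camera images.
- press: dark green cast-iron bench hand press, bolted down. Origin on the bench straight below the spindle axis; z up. Base plate 140 (x) by 170 (y, from -120 to +50) by 18 high. C-frame: column 50 by 36 mm at y -92, and a head beam 50 mm wide in x, y from -110 to +70, z 125 to 155 mm. Brass mandrel on the spindle axis, nut on top of the head, cam lever at the +y end, dial above the column.
- cam_lever (a joint): 0 rad = closed: the arm points to the press's -x, 0.15 rad above level. Grows as the arm swings up over the top towards the press's +x, in the plane y = +95 mm; 2.4 = fully open (end stop). Starts between 0 and 0.2. It stays where it is left, about 2 N at the knob. Opening lifts the nut, ram and pad together by 4 mm (evenly over the swing), closing lowers them 4 mm.
- lever_hinge (a point): hinge axis of the cam lever, on the press at x 0, y +95, z 140 mm; the axis is the press's y. The lever turns by the right-hand rule about +y.
- lever_knob (a point): centre of the red knob at the lever's end, 80 mm from lever_hinge: a drum 18 mm across and 22 mm long, its axis along the press's y. From above, pinch its two flat ends along the press's y: it then pivots between the fingers as the lever swings.
- nut (a joint): brass adjusting nut, rad, 0 to 5.6, grows clockwise seen from above; each rad lowers the pad 2.5 mm. With the lever fully open the pad just touches the band at about 4.0; starts between 0.6 and 2.2. Friction holds it (0.08 N m). With the lever closed afterwards, 3.6 to 4.3 gives green.
- nut_grip (a point): point on the vertical nut and spindle axis at the height to grip, 186 mm above the bench with the lever closed, 190 mm with it open. The nut is a knurled brass cylinder 38 mm across and 28 mm high with a red mark on top, from 18 mm below to 10 mm above this point; turning it does not raise or sink it; the head's top is at z 155 mm.
- gauge (a joint): tension dial needle, rad: 0 = no load (up and left, seen from the press's +x), grows clockwise by 0.3 per mm (3 N) that the sprung mandrel sinks. Green 0.8 to 1.5 (at the top), red from 1.8. Dial 48 mm across above the column at the press's y -92 mm, top edge at z 182 mm, facing up and tilted to +x. With the lever open it lifts off 0 as the pad touches the band.
- pad_face (a point): centre of the underside of the cream pressing pad, a disc 22 mm across, 9 mm thick, at the lower end of the steel ram.
- band: loose steel molar band, a ring 15 mm outside, 11 mm inside, 6 mm high, round the spigot of the brass mandrel; origin at the centre of its underside, its z up; its upper rim is 86 mm above the bench while unloaded.
- mandrel_top (a point): shoulder of the brass mandrel on which the band stands, on the spindle axis, 80 mm above the bench unloaded; it sinks on a spring of 3 N/mm when pressed, and a spigot 8 mm across and 4 mm high stands on it.
- splint: bystander: blue tinted horseshoe transfer splint, about 50 by 65 by 10 mm, lying flat; origin under its middle.
- seater: bystander: chrome band seater with cream handle, 144 mm long along its x, 14 mm thick, lying; origin under its middle.
- pin_dish: bystander: round dented aluminium pin dish, 68 mm across, 18 mm high; origin under its centre.
- primer_bottle: bystander: amber bottle 48 mm across, 155 mm tall; origin under its centre.
- band_jar: bystander: glass jar with blue cap, 58 mm across, 60 mm tall; origin under its centre.
- study_model: bystander: plaster study model with teeth, 56 by 60 mm, 31 mm tall; origin under its centre.
- curing_light: bystander: cordless white curing light standing upright in a grey cradle 60 mm across, wand 25 mm thick, 214 mm tall in all; origin under its centre.

How it is judged (in metres and radians):
On the way, in this order (a step that is already met when the one before it is completed fails the run):
1. the cam lever is flipped fully open (beyond 2.2 rad of 2.4) (value of joint cam_lever above 2.2 rad), for 0.2 s.
2. with the lever open (beyond 2.0 rad), the nut is screwed down until the pad is at or nearly at the band (nut beyond 3.5 rad) (value of joint cam_lever above 2 rad and value of joint nut above 3.5 rad), for 0.2 s.
At the end, for the whole second after the job is handed in: The lever is closed (within 0.2 rad of its stop), the needle stands still in the green (0.8 to 1.5 rad), and the band still sits upright and at rest on the mandrel shoulder (within 4 mm) (value of joint cam_lever below 0.2 rad and value of joint gauge between 0.8 and 1.5 rad and velocity of joint gauge below 0.1 rad/s and distance between band and mandrel_top below 0.004 m and angle between band's own z axis and vertical below 0.15 rad and linear speed of band below 0.02 m/s); the robot touches nothing.
It fails at once if the nut is turned (faster than 0.4 rad/s) while the lever is less than 1.2 rad open (value of joint cam_lever below 1.2 rad and (velocity of joint nut above 0.4 rad/s or velocity of joint nut below -0.4 rad/s)).
It fails at once if the needle is driven into the red (beyond 1.8 rad) (value of joint gauge above 1.8 rad).
It fails at once if a bystander (splint, seater, pin dish, bottle, jar, study model or curing light) is moved more than 20 mm (distance of any of splint, seater, pin_dish, primer_bottle, band_jar, study_model, curing_light from where it was at the start of the episode above 0.02 m).
It also fails if it takes over 72 s, if anything falls off the work surface, if the arm or the gripper's body presses on something with over 40 N, if the wrist force passes 120 N, or if a joint passes its speed limit or range.

## Working session

There is one attempt and no reset: what is moved stays moved. The work goes in short steps, Python scripts to look and compute and a tool call to move; the robot and the scene stay as the last step left them, time stands still between calls to the robot, and variables do not carry over. Pictures are saved under pics/ and viewed, at most 10 in all, crops included, and the job is handed in when it is done.

```bash
ls; mkdir -p pics; python3 - <<'E'
from rig import env, camrig
import cv2,json
s=env.get_state();print(s)
for n in("scene","top"):
    d=camrig.get_image(n);cv2.imwrite(f"pics/{n}0.png",cv2.resize(d["img"],(800,600),interpolation=cv2.INTER_CUBIC))
    print(n,[d[k] for k in("fx","fy","cx","cy","rvec","tvec")])
E
```

```text
pics
rig.py
{'clock': 0.0, 'joint_positions': array([-8.62367049e+01,  1.40840944e+01,  8.93250846e+01,  1.12943382e-04,
        7.67018572e+01, -9.97432964e+00]), 'joint_vel': array([-0.00471078,  0.0589096 ,  0.04141634,  0.08168502,  0.01070654,
       -0.00339846]), 'joint_efforts': array([ 1.76601603e-03, -4.29506528e+01, -3.26122642e+01, -7.36569632e-05,
        5.37755186e-03, -6.84429878e-06]), 'tcp_pos': array([ 0.15434076, -0.63087857,  0.25217893]), 'eef_rot': array([-1.79890661e+02, -1.93404202e-02,  1.37375802e+01]), 'contact_force': array([-0.05676495, -0.68985959, -0.34491477]), 'torque': array([ 0.00313217,  0.00177549, -0.0309966 ]), 'grip_force': 0.0, 'width': 0.08529149836210859}
scene [371.62114151605783, 371.62114151605783, 251.56998289064487, 189.3834659525367, array([ 1.82046607,  1.48455837, -0.69988509]), array([-0.14669682, -0.2374218 ,  1.20414   ])]
top [359.22097160303986, 359.22097160303986, 252.26982252369245, 193.8834673430376, array([ 2.11611681, -2.10660111,  0.17337805]), array([0.05227548, 0.57237523, 0.83497061])]
```

View pics/scene0.png

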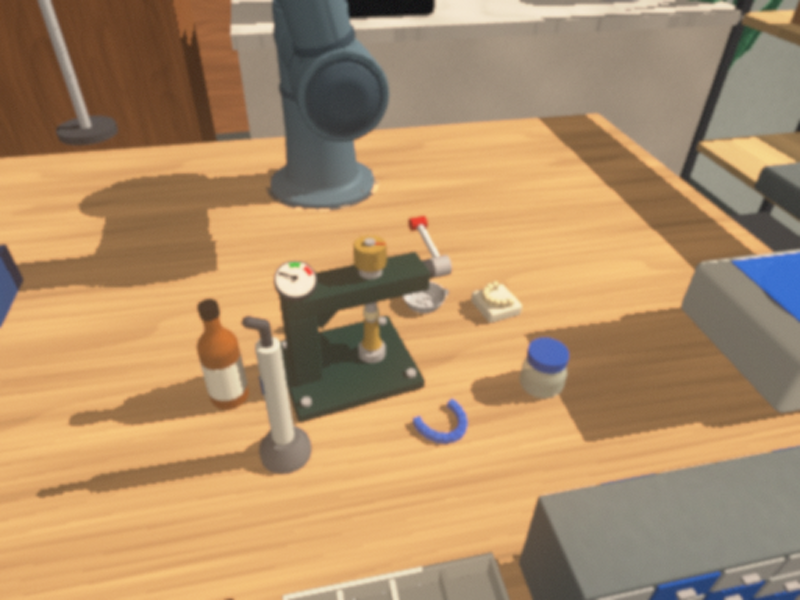

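View pics/top0.png

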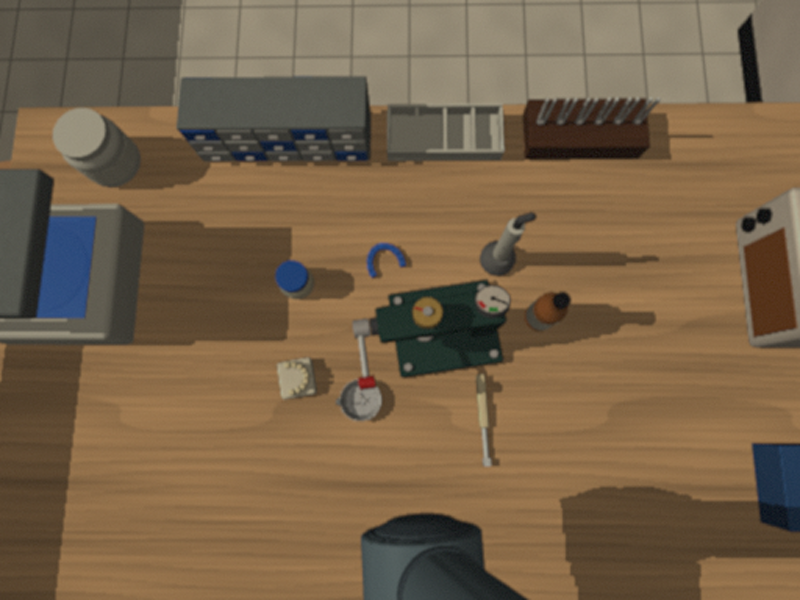

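The pictures show the press with the lever closed, pointing towards the robot. In the scene view the knob is at (418,223), the nut at (370,247) and the dial at (296,278). In the top view the knob is at (367,382), the nut at (428,311) and the pin dish sits below the knob at (361,400). I'll fit the press pose to these points.

```bash
cat > h.py <<'E'
import numpy as np,cv2
from scipy.optimize import least_squares
from scipy.spatial.transform import Rotation as R
from rig import env, camrig
def proj(d,P):
    return cv2.projectPoints(np.float64(P),d["rvec"],d["tvec"],np.array([[d["fx"],0,d["cx"]],[0,d["fy"],d["cy"]],[0,0,1]]),None)[0][:,0]
def press(p,L):
    c,s=np.cos(p[2]),np.sin(p[2]);L=np.asarray(L,float)
    return np.c_[p[0]+c*L[:,0]-s*L[:,1],p[1]+s*L[:,0]+c*L[:,1],L[:,2]]
def knob(q): a=q+.15; return [-.08*np.cos(a),.095,.140+.08*np.sin(a)]
def gap(Pw):
    "offset from grasp point to world point, in tool axes"
    s=env.get_state();r=R.from_euler("xyz",s["eef_rot"],degrees=True)
    return r.inv().apply(np.asarray(Pw)-s["tcp_pos"])-[0,0,.003]
E
python3 - <<'E'
from h import *
S=camrig.get_image("scene");T=camrig.get_image("top")
so=[((.07,.05,.018),(423,380)),((.07,-.12,.018),(300,415)),((0,0,.196),(370,242)),('k',(418,223))]
to=[((-.07,.05,.018),(402,376)),((-.07,-.12,.018),(502,364)),((0,0,.196),(428,311)),((.025,.07,.155),(375,307)),((-.025,.07,.155),(380,341)),('k',(367,382))]
def res(p,full=False):
    o=[]
    for d,l in((S,so),(T,to)):
        P=press(p,[knob(p[3]) if a=='k' else a for a,_ in l])
        o.append(proj(d,P)*1.5625-np.array([b for _,b in l]))
    return np.vstack(o).ravel()
f=least_squares(res,[.0+.5,-.0,1.6,.1],loss="soft_l1")
for y0 in(-1.6,1.6,0,3):
    g=least_squares(res,[.5,0,y0,.1],loss="soft_l1")
    if g.cost<f.cost:f=g
p=f.x;print(p,np.degrees(p[2]),f.cost);print(res(p).reshape(-1,2).round(1))
np.save("p.npy",p)
print("knob",press(p,[knob(p[3]),knob(2.4)]),"nut",press(p,[[0,0,.186]]))
E
```

```text
[0.53454282 0.006768   0.15215968 0.06554473] 8.718107649189658 11.647431306284915
[[ 2.3 -1.3]
 [-4.  -0.7]
 [-1.   0.3]
 [-0.4  0. ]
 [-2.   1. ]
 [ 2.3 -2.6]
 [-0.3 -0.1]
 [-0.4 -1. ]
 [-0.4  0. ]
 [-0.2 -0.1]]
knob [[0.44289749 0.08882511 0.15711037]
 [0.58578042 0.11073549 0.1846147 ]] nut [[0.53454282 0.006768   0.186     ]]
```

Units first: shifts go in shares of 0.5 m and turns go in shares of 90 degrees. So -0.028 m is -0.056, 0.025 m is 0.05, 5 degrees is 0.0556.

>>> {"api": "send_path", "payload": {"segments": [[[0,0,0,0.0556,0.06],[0.05,-0.056,0,0,0.06],[0.05,-0.056,0,0,0.06],[0.05,-0.056,0,0,0.06],[0.05,-0.056,0,0,0.06],[0.05,-0.056,0,0,0.06],[0.05,-0.056,0,0,0.06],[0.05,-0.056,0,0,0.06],[0.05,-0.056,0,0,0.06],[0.05,-0.056,0,0,0.06],[0.05,-0.056,0,0,0.06],[0.05,-0.056,0,0,0.06]]], "force": 30}}

```text
clock: 1.2
tcp_pos: [0.38, -0.2835, 0.2533]
eef_rot: [180.0, -0.0, 8.7]
contact_force: [0.8, -0.3, 0.3]
width: 0.0598
grip_force: 0.0
```

```bash
python3 - <<'E'
from h import *
p=np.load("p.npy");s=env.get_state();print(s["joint_positions"],s["eef_rot"],s["tcp_pos"]);print(gap(press(p,[knob(p[3])])[0]))
E
```

```text
[-5.04669398e+01 -1.04083437e+01  1.14306880e+02  4.88048269e-03
  7.60856837e+01  3.08128024e+01] [ 1.79988874e+02 -1.21519587e-02  8.71908601e+00] [ 0.37995668 -0.2834542   0.25330283]
[ 0.11862688 -0.35845452  0.09314802]
```

To row units: -0.035 m is -0.07, 0.0115 m is 0.023.

>>> {"api": "send_path", "payload": {"segments": [[[0.023,-0.07,0,0,0.06],[0.023,-0.07,0,0,0.06],[0.023,-0.07,0,0,0.06],[0.023,-0.07,0,0,0.06],[0.023,-0.07,0,0,0.06],[0.023,-0.07,0,0,0.06],[0.023,-0.07,0,0,0.06],[0.023,-0.07,0,0,0.06],[0.023,-0.07,0,0,0.06],[0.023,-0.07,0,0,0.06],[0,0,0,0,0.045],[0,0,0,0,0.045]]]}}

```text
clock: 2.2
tcp_pos: [0.4396, 0.0798, 0.2532]
eef_rot: [180.0, 0.0, 9.0]
contact_force: [0.3, -1.1, 0.9]
width: 0.045
grip_force: 0.0
```

```bash
python3 - <<'E'
from h import *
p=np.load("p.npy");print(gap(press(p,[knob(p[3])])[0]))
d=camrig.get_image("wrist");cv2.imwrite("pics/w1.png",d["img"])
d=camrig.get_image("top");cv2.imwrite("pics/t1.png",cv2.resize(d["img"][130:300,160:380],None,fx=3,fy=3))
E
```

```text
[ 0.00468273 -0.00847072  0.09303614]
```

View pics/w1.png

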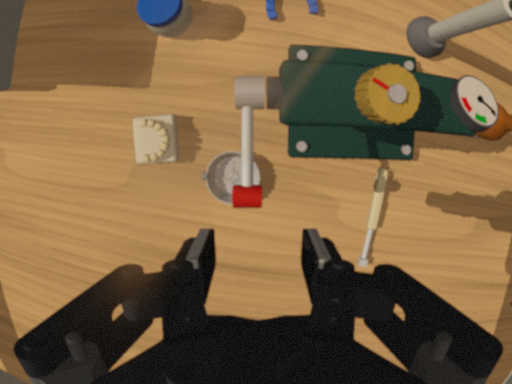

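The wrist view shows the red knob at (247,197), a little left of the jaw centre line. The nut's top centre is at about (397,93), with its red mark at (380,84). I'll check the fit with the fisheye model.

```bash
cat >> h.py <<'E'
def fish(d,P):
    return cv2.fisheye.projectPoints(np.float64(P)[:,None],d["rvec"],d["tvec"],np.array([[d["fx"],0,d["cx"]],[0,d["fy"],d["cy"]],[0,0,1]]),np.zeros(4))[0][:,0]
E
python3 - <<'E'
from h import *
p=np.load("p.npy");d=camrig.get_image("wrist")
print(fish(d,press(p,[knob(p[3]),[0,0,.196],[-.07,.05,.018],[.025,.07,.155],[-.025,.07,.155]])))
k=knob(p[3]);print(fish(d,press(p,[[k[0],.084,k[2]+.009],[k[0],.106,k[2]+.009],[k[0]-.009,.106,k[2]]])))
print(gap(press(p,[k])[0]))
E
```

```text
[[244.8541395  196.43600387]
 [393.56654641  93.43947343]
 [287.02262818 158.18609834]
 [278.92564089  57.94101326]
 [278.71708266 125.41264243]]
[[259.47628721 199.86210476]
 [229.25077792 199.8301873 ]
 [230.65749262 207.72131146]]
[ 0.00479539 -0.01090602  0.09306901]
```

View pics/t1.png

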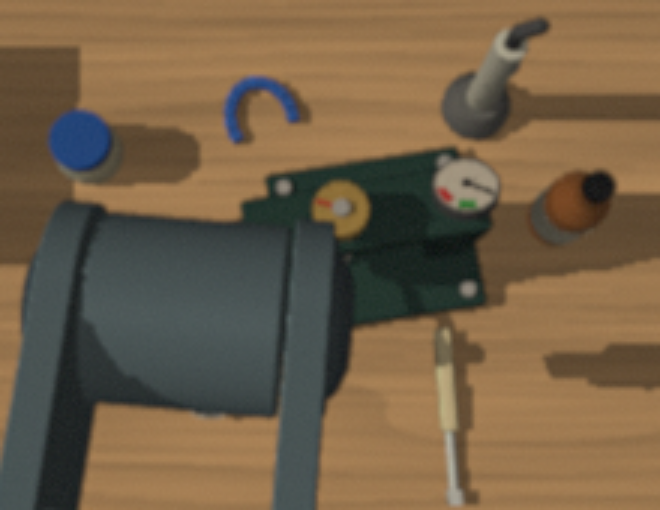

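To row units: 0.025 m is 0.05, -0.009 m is -0.018.

>>> {"api": "send_path", "payload": {"segments": [[[0.01,-0.018,0.04,0,0.045],[0,0,0.05,0,0.045],[0,0,0.05,0,0.045],[0,0,0.046,0,0.045],[0,0,0,0,0.045]]]}}

```text
clock: 2.77
tcp_pos: [0.4402, 0.0866, 0.1557]
eef_rot: [-179.9, 0.5, 8.6]
contact_force: [-0.9, 1.4, -0.1]
width: 0.0451
grip_force: 0.0
```

```bash
python3 - <<'E'
from h import *
p=np.load("p.npy");s=env.get_state();print(gap(press(p,[knob(p[3])])[0]),s["eef_rot"])
E
```

```text
[ 0.00296121 -0.00183074 -0.00444064] [-179.89676197    0.52613347    8.57063504]
```

>>> {"api": "send_path", "payload": {"segments": [[[0,0,0,0,0.02],[0,0,0,0,0.02],[0,0,0,0,0.02],[0,0,0,0,0.02]]], "force": 30}}

```text
clock: 3.1
tcp_pos: [0.4438, 0.0885, 0.1617]
eef_rot: [-179.9, -0.1, 8.7]
contact_force: [-2.5, 5.6, -1.9]
width: 0.0218
grip_force: 30.7
```

```bash
python3 - <<'E'
from h import *
a=np.linspace(.216,2.55,25);x=-.08*np.cos(a);z=.08*np.sin(a)
print(np.c_[np.diff(x),-np.diff(z)].round(4).tolist())
E
```

```text
[[0.002, -0.0075], [0.0028, -0.0073], [0.0034, -0.007], [0.0041, -0.0066], [0.0047, -0.0062], [0.0053, -0.0057], [0.0058, -0.0051], [0.0063, -0.0046], [0.0067, -0.0039], [0.0071, -0.0032], [0.0073, -0.0025], [0.0076, -0.0018], [0.0077, -0.0011], [0.0078, -0.0003], [0.0078, 0.0004], [0.0077, 0.0012], [0.0075, 0.0019], [0.0073, 0.0026], [0.007, 0.0033], [0.0067, 0.004], [0.0062, 0.0046], [0.0058, 0.0052], [0.0052, 0.0058], [0.0046, 0.0062]]
```

To row units: 0.0076 m is 0.0152, -0.0075 m is -0.015.

>>> {"api": "send_path", "payload": {"segments": [[[0.004,0,-0.015,0,0.02],[0.0056,0,-0.0146,0,0.02],[0.0068,0,-0.014,0,0.02],[0.0082,0,-0.0132,0,0.02],[0.0094,0,-0.0124,0,0.02],[0.0106,0,-0.0114,0,0.02],[0.0116,0,-0.0102,0,0.02],[0.0126,0,-0.0092,0,0.02],[0.0134,0,-0.0078,0,0.02],[0.0142,0,-0.0064,0,0.02],[0.0146,0,-0.005,0,0.02],[0.0152,0,-0.0036,0,0.02]]]}}

```text
clock: 4.1
tcp_pos: [0.5051, 0.0983, 0.223]
eef_rot: [-179.8, 0.1, 8.7]
contact_force: [-5.1, 5.6, -1.5]
width: 0.0213
grip_force: 29.3
```

>>> {"api": "send_path", "payload": {"segments": [[[0.0154,0,-0.0022,0,0.02],[0.0156,0,-0.0006,0,0.02],[0.0156,0,0.0008,0,0.02],[0.0154,0,0.0024,0,0.02],[0.015,0,0.0038,0,0.02],[0.0146,0,0.0052,0,0.02],[0.014,0,0.0066,0,0.02],[0.0134,0,0.008,0,0.02],[0.0124,0,0.0092,0,0.02],[0.0116,0,0.0104,0,0.02],[0.0104,0,0.0116,0,0.02],[0.0092,0,0.0124,0,0.02]]]}}

```text
clock: 5.1
tcp_pos: [0.5887, 0.1115, 0.1922]
eef_rot: [-179.8, -0.4, 8.7]
contact_force: [-0.3, 8.5, 5.4]
width: 0.0216
grip_force: 30.7
```

>>> {"api": "send_path", "payload": {"segments": [[[0,0,0,0,0.02],[0,0,0,0,0.02]]]}}

```text
clock: 5.27
tcp_pos: [0.5888, 0.1115, 0.1919]
eef_rot: [-179.8, -0.5, 8.7]
contact_force: [2.8, 7.5, 3.5]
width: 0.0213
grip_force: 30.8
```

```bash
python3 - <<'E'
from h import *
p=np.load("p.npy");s=env.get_state();print(s["tcp_pos"]);print(gap(press(p,[knob(2.4)])[0]),s["contact_force"])
E
```

```text
[0.58881926 0.11151849 0.19187928]
[-0.00318171  0.000338    0.0042377 ] [2.84102503 7.53904133 3.50911748]
```

To row units: 0.003 m is 0.006, 0.0015 m is 0.003.

>>> {"api": "send_path", "payload": {"segments": [[[0.003,0,0.006,0,0.02],[0.003,0,0.006,0,0.02],[0,0,0,0,0.02],[0,0,0,0,0.02]]]}}

```text
clock: 5.6
tcp_pos: [0.5923, 0.112, 0.1867]
eef_rot: [-179.8, -0.6, 8.7]
contact_force: [3.1, 8.9, 4.8]
width: 0.0212
grip_force: 32.2
```

```bash
python3 - <<'E'
from h import *
d=camrig.get_image("wrist");cv2.imwrite("pics/w2.png",d["img"])
E
```

```text
(no output)
```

View pics/w2.png

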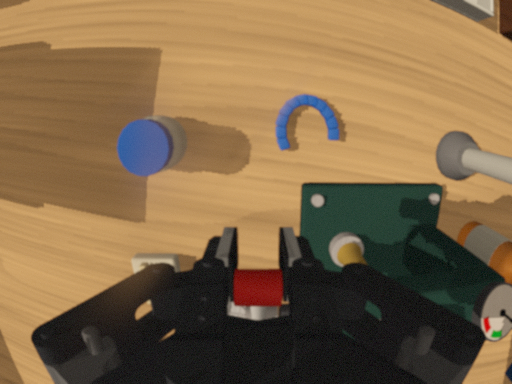

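The knob is still held between the pads at (258,288). The force is low, so the stop may not have been reached. I'll push a little further.

To row units: 0.003 m is 0.006, 0.0015 m is 0.003.

>>> {"api": "send_path", "payload": {"segments": [[[0.003,0,0.006,0,0.02],[0.003,0,0.006,0,0.02],[0,0,0,0,0.02],[0,0,0,0,0.02]]]}}

```text
clock: 5.98
tcp_pos: [0.5956, 0.1125, 0.181]
eef_rot: [-179.8, -0.6, 8.7]
contact_force: [4.2, 10.6, 5.3]
width: 0.0213
grip_force: 33.7
```

To row units: -0.03 m is -0.06, -0.01 m is -0.02.

>>> {"api": "send_path", "payload": {"segments": [[[0,0,0,0,0.045],[0,0,0,0,0.045],[0,0,0,0,0.045],[0,0,-0.06,0,0.045],[0,0,-0.06,0,0.06],[0,0,-0.06,0,0.06],[-0.06,0,-0.02,0,0.06],[-0.06,0,0,0,0.06],[0,0,0,0,0.06],[0,0,0,0,0.06]]]}}

```text
clock: 6.82
tcp_pos: [0.5319, 0.1012, 0.2762]
eef_rot: [180.0, -0.0, 8.7]
contact_force: [0.1, -0.4, -0.1]
width: 0.0598
grip_force: 0.0
```

```bash
python3 - <<'E'
from h import *
p=np.load("p.npy");d=camrig.get_image("wrist");cv2.imwrite("pics/w3.png",cv2.resize(d["img"],(800,600)))
for q in(2,2.2,2.4):print(q,fish(d,press(p,[knob(q)]))*1.5625)
print(fish(d,press(p,[[0,0,.2]]))*1.5625, gap(press(p,[[0,0,.19]])[0]),env.get_state()["joint_positions"])
E
```

```text
2 [[401.17038934 261.45585498]]
2.2 [[401.23450018 228.89716516]]
2.4 [[401.32138312 203.69589625]]
[[598.55029207 350.90317624]] [-0.01264221  0.09361791  0.08332553] [-1.21964991e+00 -1.60721222e+00  1.03778069e+02 -1.10085604e-02
  7.77733569e+01  8.00769905e+01]
```

View pics/w3.png

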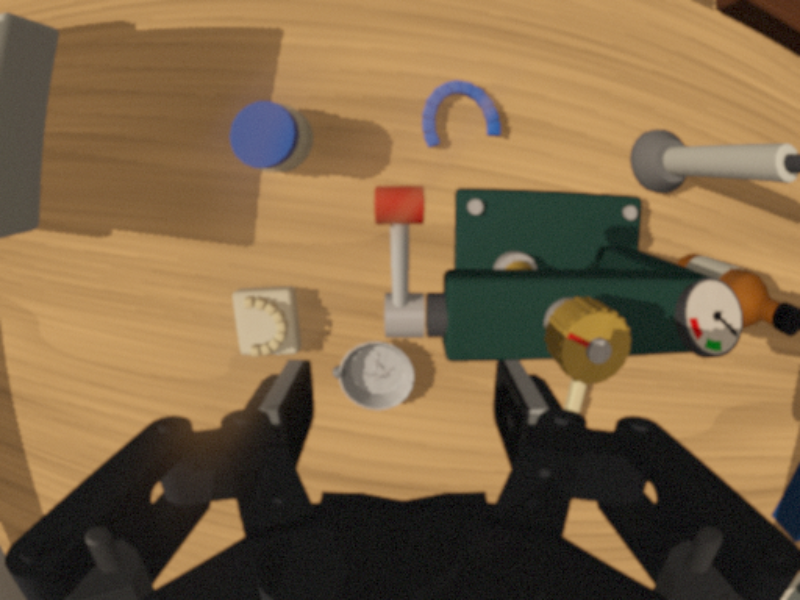

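The knob is at (400,204), which matches q≈2.4, so the lever is fully open. The nut's centre at (599,350) also matches the fit. Next I move above the nut and wind the wrist back, so that one grip gives the whole turn.

To row units: 0.031 m is 0.062, -0.004 m is -0.008, -7 degrees is -0.0778.

>>> {"api": "send_path", "payload": {"segments": [[[-0.008,0.062,0,0,0.06],[-0.008,0.062,0,0,0.06],[-0.008,0.062,0,0,0.06],[0,0,0,-0.0778,0.06],[0,0,0,-0.0778,0.06],[0,0,0,-0.0778,0.06],[0,0,0,-0.0778,0.06],[0,0,0,-0.0778,0.06],[0,0,0,-0.0778,0.06],[0,0,0,-0.0778,0.06],[0,0,0,-0.0778,0.06],[0,0,0,-0.0778,0.06]]]}}

```text
clock: 7.87
tcp_pos: [0.536, 0.0075, 0.2759]
eef_rot: [180.0, 0.0, 72.1]
contact_force: [0.4, 1.4, -0.2]
width: 0.0602
grip_force: 0.0
```

>>> {"api": "send_path", "payload": {"segments": [[[0,0,0,-0.0778,0.06],[0,0,0,-0.0778,0.06],[0,0,0,-0.0778,0.06],[0,0,0,-0.0778,0.06],[0,0,0,-0.0778,0.06],[0,0,0,-0.0778,0.06],[0,0,0,-0.0778,0.06],[0,0,0,-0.0778,0.06],[0,0,0,-0.0778,0.06],[0,0,0,-0.0778,0.06],[0,0,0,-0.0778,0.06],[0,0,0,-0.0778,0.06]]]}}

```text
clock: 8.87
tcp_pos: [0.5361, 0.0074, 0.2759]
eef_rot: [-180.0, 0.0, 156.1]
contact_force: [-0.2, -0.9, -0.5]
width: 0.06
grip_force: 0.0
```

>>> {"api": "send_path", "payload": {"segments": [[[0,0,0,-0.0778,0.06],[0,0,0,-0.0778,0.06],[0,0,0,-0.0778,0.06],[0,0,0,-0.0778,0.06],[0,0,0,0,0.06],[0,0,0,0,0.06]]]}}

```text
clock: 9.37
tcp_pos: [0.5357, 0.0076, 0.2758]
eef_rot: [-180.0, -0.0, -176.5]
contact_force: [-0.6, 0.0, -0.5]
width: 0.06
grip_force: 0.0
```

```bash
python3 - <<'E'
from h import *
p=np.load("p.npy");s=env.get_state()
print(gap(press(p,[[0,0,.19]])[0]),s["joint_positions"],s["eef_rot"])
E
```

```text
[ 0.00122563 -0.00075248  0.08282597] [-1.13180860e+01 -2.47445621e+00  1.04671949e+02 -2.72513164e-03
  7.78092461e+01 -1.04867081e+02] [-1.79999155e+02 -7.19691917e-03 -1.76450430e+02]
```

To row units: 0.025 m is 0.05, 0.008 m is 0.016.

>>> {"api": "send_path", "payload": {"segments": [[[0.002,-0.001,0.05,0,0.06],[0,0,0.05,0,0.06],[0,0,0.05,0,0.06],[0,0,0.016,0,0.06],[0,0,0,0,0.06],[0,0,0,0,0.036],[0,0,0,0,0.036],[0,0,0,0,0.036],[0,0,0,0,0.036]]], "force": 40}}

```text
clock: 10.12
tcp_pos: [0.5353, 0.0071, 0.1949]
eef_rot: [-180.0, 0.2, -176.3]
contact_force: [1.0, 1.4, 3.5]
width: 0.0371
grip_force: 40.1
```

```bash
python3 - <<'E'
from h import *
p=np.load("p.npy");print(gap(press(p,[[0,0,.19]])[0]))
for n in("scene","wrist"):
    d=camrig.get_image(n)
    i=d["img"]; i=i[130:260,140:300] if n=="scene" else i
    cv2.imwrite(f"pics/{n}g.png",cv2.resize(i,None,fx=2.4,fy=2.4,interpolation=cv2.INTER_CUBIC) if n=="scene" else i)
a=cv2.imread("pics/sceneg.png");b=cv2.imread("pics/wristg.png")[:312,:400]
cv2.imwrite("pics/g.png",np.hstack([a,b]))
E
```

```text
[ 0.00079369 -0.00032624  0.00191752]
```

View pics/g.png

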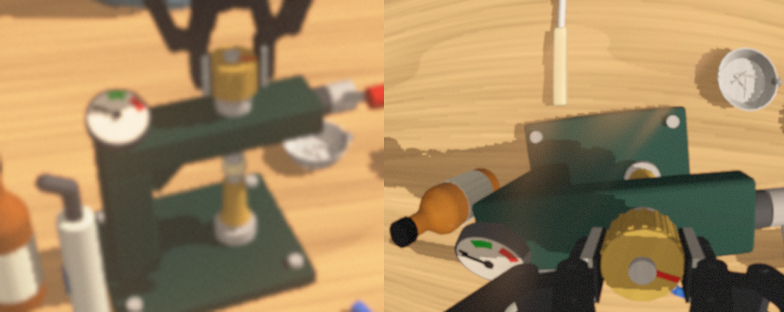

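The nut is gripped at 37 mm. In the scene crop the dial is at (118,115) and its needle is at no load. The next script takes a needle baseline from it, and then I turn.

To row units: 7 degrees is 0.0778.

```bash
cat >> h.py <<'E'
def needle():
    "needle angle on the dial seen in the scene image (rad, clockwise from image up), ellipse rectified"
    im=np.mean([camrig.get_image("scene")["img"].astype(float) for _ in range(3)],0)
    x0,y0,w=172,160,40
    c=cv2.resize(im[y0:y0+w,x0:x0+w],None,fx=8,fy=8,interpolation=cv2.INTER_CUBIC)
    g=c.min(2);m=((g>150)&(np.ptp(c,axis=2)<60)).astype(np.uint8)
    n,l,st,_=cv2.connectedComponentsWithStats(m);k=1+np.argmax(st[1:,4])
    cs=cv2.findContours((l==k).astype(np.uint8),cv2.RETR_EXTERNAL,cv2.CHAIN_APPROX_NONE)[0]
    h=cv2.convexHull(max(cs,key=len));(cx,cy),(a,b),t=cv2.fitEllipse(h)
    dark=255-c.max(2)
    return (cx,cy,a,b,t),c,dark
E
python3 - <<'E'
from h import *
e,c,dk=needle();print(e)
np.save("dial0.npy",c);cv2.imwrite("pics/dial0.png",c)
E
```

```text
(138.00384521484375, 166.50564575195312, 136.08058166503906, 203.88204956054688, 88.01980590820312)
```

>>> {"api": "send_path", "payload": {"segments": [[[0,0,0,0.0778,0.036],[0,0,0,0.0778,0.036],[0,0,0,0.0778,0.036],[0,0,0,0.0778,0.036],[0,0,0,0.0778,0.036],[0,0,0,0.0778,0.036],[0,0,0,0.0778,0.036],[0,0,0,0.0778,0.036],[0,0,0,0.0778,0.036],[0,0,0,0,0.036]]]}}

```text
clock: 11.2
tcp_pos: [0.5351, 0.0069, 0.1949]
eef_rot: [179.9, 0.1, 120.5]
contact_force: [-0.8, -0.9, 6.3]
width: 0.037
grip_force: 40.5
```

```bash
python3 - <<'E'
from h import *
e,c,dk=needle();print(e, np.abs(c-np.load("dial0.npy")).max())
cv2.imwrite("pics/d.png",np.hstack([np.load("dial0.npy"),c]))
E
```

```text
(162.38934326171875, 193.69403076171875, 47.529415130615234, 133.96527099609375, 87.57292175292969) 84.27827030171949[ WARN:0@3.422] global loadsave.cpp:1063 imwrite_ Unsupported depth image for selected encoder is fallbacked to CV_8U.
[ WARN:0@3.137] global loadsave.cpp:1063 imwrite_ Unsupported depth image for selected encoder is fallbacked to CV_8U.
```

View pics/d.png

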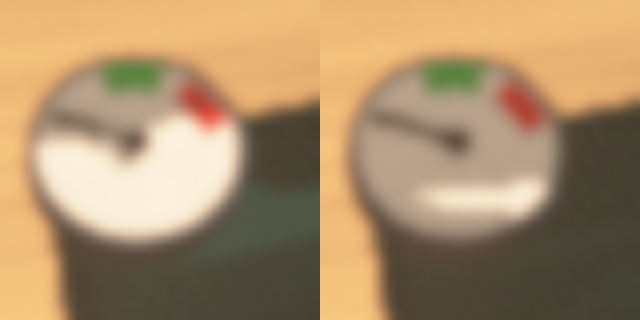

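The needle is clear. The hub is at (130,143), the tip at (50,118), and green is straight above the hub. It still reads about 0 after 1.1 rad. I'll measure it numerically and keep turning.

To row units: 7 degrees is 0.0778.

```bash
cat >> h.py <<'E'
def gauge(save=None):
    e,c,_=needle();g=c.max(2).astype(np.float32)
    q=np.arange(-.7,2.6,.02);phi=q-1.15;r=np.linspace(.35,.7,15)
    X=130+105*np.outer(np.sin(phi),r);Y=143-92*np.outer(np.cos(phi),r)
    v=cv2.remap(g,X.astype(np.float32),Y.astype(np.float32),cv2.INTER_LINEAR).mean(1)
    s=v-.5*(np.interp(q-.35,q,v)+np.interp(q+.35,q,v))
    s[(q<-.3)|(q>2.2)]=0;k=np.argmin(s)
    w=np.clip(-s[k-6:k+7],0,None)
    if save: cv2.imwrite(save,c.astype(np.uint8))
    return round(float((w*q[k-6:k+7]).sum()/w.sum()),3),round(float(s[k]),1)
E
python3 -c "
from h import *;print(gauge())"
```

```text
(0.003, -40.3)
```

>>> {"api": "send_path", "payload": {"segments": [[[0,0,0,0.0778,0.036],[0,0,0,0.0778,0.036],[0,0,0,0.0778,0.036],[0,0,0,0.0778,0.036],[0,0,0,0.0778,0.036],[0,0,0,0.0778,0.036],[0,0,0,0,0.036]]]}}

```text
clock: 12.08
tcp_pos: [0.535, 0.0069, 0.1949]
eef_rot: [179.9, 0.0, 78.5]
contact_force: [-2.3, -0.4, 6.8]
width: 0.0369
grip_force: 40.6
```

```bash
python3 -c "
from h import *;print(gauge())"
```

```text
(0.003, -39.3)
```

>>> {"api": "send_path", "payload": {"segments": [[[0,0,0,0.0778,0.036],[0,0,0,0.0778,0.036],[0,0,0,0.0778,0.036],[0,0,0,0,0.036]]]}}

```text
clock: 12.57
tcp_pos: [0.5349, 0.0069, 0.1949]
eef_rot: [179.9, -0.0, 57.5]
contact_force: [-2.8, -1.3, 7.8]
width: 0.037
grip_force: 40.6
```

```bash
python3 -c "
from h import *;print(gauge('pics/da.png'),env.get_state()['joint_positions'][5])"
```

```text
(0.138, -39.6) 20.892340741321796
```

The gauge has lifted to 0.138, so contact has been passed by about 0.18 rad. I'll back off 8°, let go of the nut, and rise.

To row units: -0.03 m is -0.06, -4 degrees is -0.0444.

>>> {"api": "send_path", "payload": {"segments": [[[0,0,0,-0.0444,0.036],[0,0,0,-0.0444,0.036],[0,0,0,0,0.036],[0,0,0,0,0.06],[0,0,0,0,0.06],[0,0,0,0,0.06],[0,0,-0.06,0,0.06],[0,0,-0.06,0,0.06],[0,0,-0.06,0,0.06],[0,0,0,0,0.06]]]}}

```text
clock: 13.55
tcp_pos: [0.5369, 0.0068, 0.2898]
eef_rot: [179.4, -0.1, 65.7]
contact_force: [0.5, -0.6, 1.4]
width: 0.0602
grip_force: 0.0
```

```bash
python3 -c "
from h import *;print(gauge());s=env.get_state();p=np.load('p.npy');print(s['eef_rot'],s['tcp_pos'],gap(press(p,[knob(2.4)])[0]))"
```

```text
(0.001, -72.9)
[-1.79961117e+02  8.67998133e-03  6.57355436e+01] [0.53380111 0.00735292 0.28229842] [0.11562522 0.0049687  0.09466286]
```

To row units: -0.031 m is -0.062, 0.022 m is 0.044, 7.1 degrees is 0.0789.

>>> {"api": "send_path", "payload": {"segments": [[[0,0,0,0.0789,0.045],[0,0,0,0.0789,0.045],[0,0,0,0.0789,0.045],[0,0,0,0.0789,0.045],[0,0,0,0.0789,0.045],[0,0,0,0.0789,0.045],[0,0,0,0.0789,0.045],[0,0,0,0.0789,0.045],[0.044,-0.062,0,0,0.045],[0.044,-0.062,0,0,0.045],[0.044,-0.062,0,0,0.045],[0,0,0,0,0.045]]]}}

```text
clock: 14.7
tcp_pos: [0.5852, 0.1139, 0.28]
eef_rot: [-179.9, 0.2, 9.2]
contact_force: [-0.2, 0.8, -0.2]
width: 0.0451
grip_force: 0.0
```

```bash
python3 -c "
from h import *;s=env.get_state();p=np.load('p.npy');print(s['eef_rot'],s['tcp_pos'],gap(press(p,[knob(2.4)])[0]))"
```

```text
[-179.85856029    0.18463086    9.19778707] [0.58518625 0.11387261 0.28004814] [0.00039261 0.00342733 0.0924245 ]
```

To row units: 0.025 m is 0.05, 0.0175 m is 0.035, 0.4 degrees is 0.0044.

>>> {"api": "send_path", "payload": {"segments": [[[0,0.004,0.05,0.0044,0.045],[0,0,0.05,0,0.045],[0,0,0.05,0,0.045],[0,0,0.035,0,0.045],[0,0,0,0,0.045],[0,0,0,0,0.02],[0,0,0,0,0.02],[0,0,0,0,0.02],[0,0,0,0,0.02]]], "force": 30}}

```text
clock: 15.45
tcp_pos: [0.5838, 0.1104, 0.1903]
eef_rot: [-179.6, 0.1, 8.6]
contact_force: [-3.4, 11.4, -4.3]
width: 0.0213
grip_force: 30.7
```

```bash
python3 - <<'E'
from h import *
p=np.load("p.npy");print(gap(press(p,[knob(2.4)])[0]),env.get_state()["eef_rot"])
a=np.linspace(2.55,.15,25);x=-.08*np.cos(a);z=.08*np.sin(a)
print(np.c_[np.diff(x),-np.diff(z)].round(4).tolist())
E
```

```text
[1.97857425e-03 4.44153081e-05 2.69646441e-03] [-1.79626979e+02  1.06743268e-01  8.58446709e+00]
[[-0.0048, -0.0064], [-0.0054, -0.0059], [-0.006, -0.0053], [-0.0065, -0.0047], [-0.0069, -0.004], [-0.0073, -0.0033], [-0.0076, -0.0026], [-0.0078, -0.0018], [-0.0079, -0.001], [-0.008, -0.0002], [-0.008, 0.0006], [-0.0079, 0.0014], [-0.0077, 0.0021], [-0.0075, 0.0029], [-0.0071, 0.0036], [-0.0067, 0.0043], [-0.0063, 0.005], [-0.0057, 0.0056], [-0.0052, 0.0061], [-0.0045, 0.0066], [-0.0038, 0.007], [-0.0031, 0.0074], [-0.0024, 0.0076], [-0.0016, 0.0078]]
```

>>> {"api": "send_path", "payload": {"segments": [[[-0.0096,0,-0.0128,0,0.02],[-0.0108,0,-0.0118,0,0.02],[-0.012,0,-0.0106,0,0.02],[-0.013,0,-0.0094,0,0.02],[-0.0138,0,-0.008,0,0.02],[-0.0146,0,-0.0066,0,0.02],[-0.0152,0,-0.0052,0,0.02],[-0.0156,0,-0.0036,0,0.02],[-0.0158,0,-0.002,0,0.02],[-0.016,0,-0.0004,0,0.02],[-0.016,0,0.0012,0,0.02],[-0.0158,0,0.0028,0,0.02]]]}}

```text
clock: 16.45
tcp_pos: [0.5031, 0.0977, 0.2259]
eef_rot: [-179.7, -0.4, 8.6]
contact_force: [2.0, 12.6, 0.2]
width: 0.0216
grip_force: 29.3
```

```bash
python3 -c "
from h import *;print(gauge())"
```

```text
(0.62, -54.8)
```

>>> {"api": "send_path", "payload": {"segments": [[[-0.0154,0,0.0042,0,0.02],[-0.015,0,0.0058,0,0.02],[-0.0142,0,0.0072,0,0.02],[-0.0134,0,0.0086,0,0.02],[-0.0126,0,0.01,0,0.02],[-0.0114,0,0.0112,0,0.02],[-0.0104,0,0.0122,0,0.02],[-0.009,0,0.0132,0,0.02],[-0.0076,0,0.014,0,0.02],[-0.0062,0,0.0148,0,0.02],[-0.0048,0,0.0152,0,0.02],[-0.0032,0,0.0156,0,0.02]]]}}

```text
clock: 17.6
tcp_pos: [0.4408, 0.0879, 0.1598]
eef_rot: [-179.7, -0.0, 8.6]
contact_force: [-8.8, 11.2, 8.8]
width: 0.0214
grip_force: 48.2
```

```bash
python3 -c "
from h import *;print(gauge());p=np.load('p.npy');print(gap(press(p,[knob(0)])[0]))"
```

```text
(1.119, -67.7)
[ 0.00148063 -0.00054746  0.00384848]
```

To row units: -0.03 m is -0.06, -0.01 m is -0.02.

>>> {"api": "send_path", "payload": {"segments": [[[-0.001,0,0.008,0,0.02],[-0.001,0,0.008,0,0.02],[0,0,0,0,0.02],[0,0,0,0,0.02],[0,0,0,0,0.045],[0,0,0,0,0.045],[0,0,0,0,0.045],[0,0,-0.06,0,0.045],[0,0,-0.06,0,0.045],[0,0,-0.06,0,0.045],[0,0,-0.02,0,0.045],[0,0,0,0,0.045]]]}}

```text
clock: 18.75
tcp_pos: [0.4422, 0.0853, 0.2534]
eef_rot: [179.9, -0.4, 8.5]
contact_force: [0.6, 0.4, 0.2]
width: 0.0449
grip_force: 0.0
```

```bash
python3 - <<'E'
from h import *
print(gauge());p=np.load("p.npy");d=camrig.get_image("wrist");s=camrig.get_image("scene")["img"]
for q in(0,.2):print(q,fish(d,press(p,[knob(q)])))
a=d["img"][60:260,130:430];b=s[130:260,140:320]
cv2.imwrite("pics/end.png",np.hstack([cv2.resize(a,(390,260)),cv2.resize(b,(360,260),interpolation=cv2.INTER_CUBIC)]))
E
```

```text
(1.2, -67.5)
0 [[255.16011465 198.38804676]]
0.2 [[254.9094722  199.25103101]]
```

View pics/end.png

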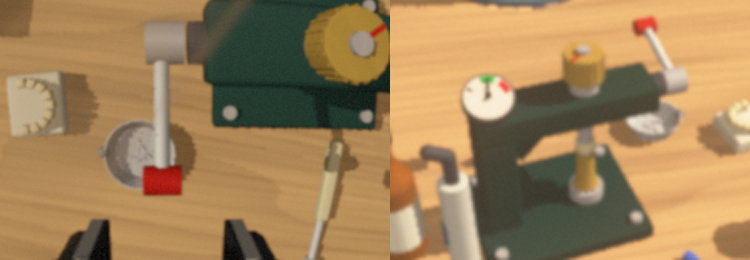

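The needle stands at 1.2 in the green, and the scene crop shows the band and the bystanders in place. The wrist view can't tell small lever angles apart, so I'll measure the closure from the red knob in the scene camera.

```bash
python3 - <<'E'
from h import *
p=np.load("p.npy");d=camrig.get_image("scene");i=d["img"][125:165,250:290].astype(int)
m=(i[...,2]>120)&(i[...,1]<80)&(i[...,0]<90);y,x=np.nonzero(m);print(x.mean()+250,y.mean()+125,m.sum())
for q in(0,.066,.1,.2,.3):print(q,proj(d,press(p,[knob(q)])))
E
```

```text
266.1025641025641 142.23076923076923 39
0 [[266.9847668  144.58689382]]
0.066 [[267.24802047 142.71025974]]
0.1 [[267.40843289 141.77885048]]
0.2 [[267.97773052 139.19111064]]
0.3 [[268.69149061 136.8513385 ]]
```

Closure looks like about 0.08 rad. To be sure, I'll press the knob gently down with closed fingertips and compare.

To row units: 0.02 m is 0.04, -0.003 m is -0.006.

>>> {"api": "send_path", "payload": {"segments": [[[0,-0.006,0,0,0.005],[0,0,0,0,0.005],[0,0,0,0,0.005],[0,0,0.04,0,0.005],[0,0,0.04,0,0.005],[0,0,0.04,0,0.005],[0,0,0,0,0.005]]], "force": 20}}

```text
clock: 19.63
tcp_pos: [0.4372, 0.0887, 0.1858]
eef_rot: [-179.9, 0.4, 8.5]
contact_force: [-0.2, -0.9, 0.1]
width: 0.0052
grip_force: 0.0
```

>>> {"api": "send_path", "payload": {"segments": [[[0,0,0.008,0,0.005],[0,0,0.008,0,0.005],[0,0,0.004,0,0.005],[0,0,0,0,0.005],[0,0,0,0,0.005]]]}}

```text
clock: 20.05
tcp_pos: [0.4404, 0.0886, 0.1825]
eef_rot: [180.0, -0.0, 8.6]
contact_force: [-8.0, -0.5, 11.7]
width: 0.0051
grip_force: 6.1
```

```bash
python3 -c "
from h import *;print(gauge())"
```

```text
(1.219, -68.3)
```

The fingertips met the knob at 160.5 mm, which matches q≈0. It held 12 N, so the lever is on its stop. I'll retreat and hand in.

To row units: -0.03 m is -0.06, -0.02 m is -0.04.

>>> {"api": "send_path", "payload": {"segments": [[[0,0,-0.04,0,0.005],[0,0,-0.06,0,0.005],[0,0,-0.06,0,0.005],[0,0,-0.04,0,0.005],[0,0,0,0,0.005],[0,0,0,0,0.005],[0,0,0,0,0.005]]]}}

```text
clock: 20.78
tcp_pos: [0.4394, 0.0886, 0.2792]
eef_rot: [-180.0, 0.0, 8.5]
contact_force: [-1.2, 0.1, -0.4]
width: 0.0049
grip_force: 0.0
```

```bash
python3 -c "
from h import *;print(gauge());print(env.job_done())"
```

```text
(1.219, -68.8)
the job is handed in; nothing more can be done
None
```

I handed the job in at about 21 s: the lever is closed on its stop, the nut is set just at touch, the needle reads about 1.22 rad (green), and the band and bystanders looked in place in the last picture; no verdict was returned.

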